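# Set out tins, glue and thread for the next cushion

## Task

Set out the bench for the next cushion: stand the wide tin midway between the cardboard carton and the thread tray, on the line joining their centres, with the small tin centred on top of it, and stand the glue jar in front of the carton, squarely before the middle of the long side that faces the robot and a finger's width (about 2 cm) clear of it. Stand the loose thread cone down in the free corner of the tray, easing the cones already there aside where they crowd it, and topple none of them. Leave everything upright, let go and at rest.

Things in the scene. Friction and masses are not known exactly. Their poses are not given: they have to be found in the camera images.
- carton: closed brown cardboard carton, fixed, 70 mm (x) by 100 mm (y) by 60 mm high. Origin: centre of its underside; its -x face is the long side that faces the robot (up to 0.08 rad off square), z up. The tray stands 360 to 400 mm from it (centre to centre) along the carton's own y axis, on its +y or its -y side.
- tray: square grey open tray, fixed, 130 by 130 mm outside, 25 mm high, walls and floor 5 mm thick (inside 120 by 120 mm), parallel to the carton. Three thread cones stand in it, roughly one in each of three corners (corner places about 30 mm from the centre in both x and y); the fourth, the -x -y corner, is free but partly crowded by its two neighbours. Origin: centre of its underside, z up.
- wide_tin: the wider of two plain round closed steel tins, flat top, 62 mm diameter, 36 mm high, 0.2 kg. Origin: centre of its underside, z up.
- small_tin: the smaller of two plain round closed steel tins, 44 mm diameter, 30 mm high, 0.1 kg. Origin: centre of its underside, z up.
- jar: round amber glue jar with paper label and black cap: body 52 mm diameter and 78 mm high, cap 44 mm diameter above it, 95 mm high in all, 0.25 kg. Origin: centre of its underside, z up.
- cone: the loose thread cone, the one standing on the bench outside the tray: base 50 mm diameter, tapering from 6 mm up to 26 mm diameter at 66 mm height, then a straight white core 26 mm diameter up to 100 mm; 0.15 kg. Grip it by the core. Pressed straight down beside its like, its taper slides them aside. Origin: centre of its underside, z up.
- stored_a: thread cone in the tray's +x -y corner, the same as the loose cone (base 50 mm, 100 mm high, core 26 mm), standing in the tray; stays there but can slide a little. Origin: centre of its underside, z up.
- stored_b: thread cone in the tray's -x +y corner, the same as the loose cone (base 50 mm, 100 mm high, core 26 mm), standing in the tray; stays there but can slide a little. Origin: centre of its underside, z up.
- stored_c: thread cone in the tray's +x +y corner, the same as the loose cone (base 50 mm, 100 mm high, core 26 mm), standing in the tray; stays there but can slide a little. Origin: centre of its underside, z up.

How it is judged:
By the outcome, as a careful person would: the job done as asked, in the order asked, and still so for the second after the job is handed in, with the robot touching nothing.
It also fails if it takes over 109 s, if anything falls off the work surface, if the arm or the gripper's body presses on something with over 40 N, if the wrist force passes 120 N, or if a joint passes its speed limit or range.

## Robot

A 6-joint arm with a two-finger parallel gripper is mounted at the origin on the work surface. World frame = base frame: x ahead of the robot, y to its left, z up, the work surface at z = 0. Lengths are in m, angles in degrees, forces in N, time in s.
With the tool pointing down it reaches from about 0.25 to 0.775 m from the base axis. Payload 4 kg.
Tool frame: the origin (TCP) lies at the very end of the fingers, on their centre line; the grasp point (between the pads) lies manip.grasp_offset behind it (manip.grasp_offset is the distance from the TCP to the grasp point, in m); z points along the fingers, y is the line along which they close (so a half turn about z gives the same grasp; the last joint's range is limited). The gripper opens to 94 mm and grips with 3 to 60 N. Pads are 16 mm wide; open, the fingers measure 119 mm over their backs; the gripper's body (75 mm by 177 mm) begins 78 mm behind the grasp point.
Start: joints at [-82.855, 4.996, 78.535, -0, 96.463, -5.907], TCP at [0.124, -0.536, 0.206] pointing down, gripper open.
Joint ranges: [-177.83, 177.83], [-43.37, 116.18], [15.69, 146.23], [-61.86, 241.86], [9.47, 152.12], [-147.06, 147.06]. Speed limits (degrees/s): [159.86, 159.86, 180, 180, 180, 180].

## Interface

Orientations are given as [roll, pitch, yaw] about the fixed x, y, z axes, in that order (R = Rz(yaw) Ry(pitch) Rx(roll)).
In Python, from station import manip, vision gives the robot as it stands.
- The arm moves only by the tool drive_tool, never from a script. Its arguments are lists of equal length, an entry for each row: "slide": the shift along the tool's x, y, z scaled (see below), a list of three; "turn": the turn about the tool's z scaled (see below). A call has 1 to 20 rows; each row is the pose to reach, as a shift and turn from the pose commanded when the call began, along the tool's axes at that moment, turning the shorter way round; what a row does not reach only later rows make up. The controller multiplies each number of a shift by 0.25 m and each number of a turn by 180 degrees. A row lasts 1/8 s, in which the tool goes at most 62.5 mm and 10.7 degrees, less where a joint would pass 70% of its speed; a pose out of reach is approached as far as the arm can. A call with a number of a shift or a turn outside -1 to 1 is refused whole. A call with a gripper value outside its range is refused whole. "fingers" is the opening, from -1 (shut) to 1 (fully open), set as the call begins (left out, the last holds). The fingers move at their own pace and stop on an object; the grip force is fixed at half the most. Time passes only in rows, so rows that repeat a pose let the fingers close. It gives the time, the measured TCP pose, the force, the opening and the grip force at its end, in the units of the state.
- manip.get_state(): the state, without advancing time (a new reading comes with each control period).
- vision.snapshot(name): name is "side" or "top" or "wrist"; returns a dict with "image" (384x512x3 uint8, red, green, blue), "range_z" (384x512 float32, m along the optical axis (not along the pixel's ray), 0 where there is no reading), "fx", "fy", "cx", "cy" (pixels), "k1" (the pictures are not rectified: a ray, as slopes to the right and down, at radius r is drawn at 1 + k1 r^2 times it, then the intrinsics apply), "cam_to_world" (4x4, takes a point from camera to world coordinates). Camera axes: x right, y down, z forward; pixel columns grow to the right and rows downward; lengths in m; the calibration is good to about 2 mm. A picture is of the moment at which its call begins.
- manip.finish_job(): hands the job in; it is judged then, once.
Trained networks look in a picture, given as the dict that the camera call returned (one of the last four; its "shot" number tells which), for a name from the list of things; names that differ only in an ending like _2 or _b are one class to them, and where a whole thing is asked for, a point or a joint stands for the part that bears it (a point fixed in the world has none). Each returns a list of dicts, best first, with "p" (0 to 1); they miss things now and then, are a little off and sometimes report something else, mostly with a low value. They report only what shows in the picture. A call takes as long as a camera call.
- vision.find_in(picture, query): "bbox" ([left, top, width, height] in pixels, round what is visible of it).
- vision.masks_of(picture, query): "pixels" (384x512 bool, what is visible of it) and "bbox" ([left, top, width, height] in pixels, round what is visible of it).
- vision.tip_of(picture, query): "pixel" ([column, row] in pixels: a listed point, or the origin of a listed thing).
The state is a dict: "t": time; "qpos": joint angles; "qvel": joint speeds; "tau": joint torques, N m; "tool_pos": TCP position; "orientation": TCP orientation; "wrist_force": force on the tool from outside, world axes, zero at the start; "wrist_torque": the same for the moment, N m; "finger_gap": finger opening in m; "grasp_force": force on a finger pad.
Only numpy, scipy, OpenCV 4.12 (cv2) and the standard library are available. Lean on these libraries where they do the work, as an engineer would, in place of code of your own. Each camera call takes 0.05 s, during which the arm holds its last target. There are 200 camera calls.

## Working session

There is one attempt and no reset: what is moved stays moved. The work goes in short steps, Python scripts to look and compute and a tool call to move; the robot and the scene stay as the last step left them, time stands still between calls to the robot, and variables do not carry over. Pictures are saved under pics/ and viewed, at most 14 in all, crops included, and the job is handed in when it is done.

Besides the shell and the picture viewer there is one more tool, called after "Call:" by a JSON object that holds its "method" and its "body", one argument or row to a line. drive_tool: Moves the arm, as the interface text tells. Shifts and turns lie within -1 to 1; 1 stands for 0.25 m of shift or 180 degrees of turn. Its arguments: {"type":"object","properties":{"slide":{"type":"array"},"turn":{"type":"array"},"fingers":{"type":"number"}},"required":["slide","turn"]}

```bash
mkdir -p pics; cat > h.py <<'E'
import numpy as np, cv2
from station import manip, vision
def world(s,u,v,z=None,d=None):
    x=(np.asarray(u,float)-s["cx"])/s["fx"]; y=(np.asarray(v,float)-s["cy"])/s["fy"]
    a,b=x.copy(),y.copy()
    for _ in range(10):
        f=1+s["k1"]*(a*a+b*b); a,b=x/f,y/f
    T=np.array(s["cam_to_world"]); r=np.stack([a,b,np.ones_like(a)],-1)
    if d is not None: return (r*np.asarray(d)[...,None])@T[:3,:3].T+T[:3,3]
    w=r@T[:3,:3].T; k=(z-T[2,3])/w[...,2]
    return w*k[...,None]+T[:3,3]
def cloud(s,m=None):
    if m is None: m=np.ones(s["range_z"].shape,bool)
    v,u=np.nonzero(m&(s["range_z"]>0)); return world(s,u,v,d=s["range_z"][v,u])
def save(s,n): cv2.imwrite("pics/"+n,s["image"][...,::-1])
E
python3 - <<'E'
from h import *
print(manip.get_state(),manip.grasp_offset)
for n in("top","side","wrist"):
    s=vision.snapshot(n); save(s,n+"0.png"); print(n,np.round(s["cam_to_world"],3).tolist(),s["fx"],s["k1"])
    if n=="wrist":continue
    for q in("carton","tray","wide_tin","small_tin","jar","cone"):
        for r in vision.masks_of(s,q)[:5]:
            if r["p"]<.3: continue
            P=cloud(s,r["pixels"]); 
            if len(P)<10: continue
            h=np.percentile(P[:,2],97); t=P[P[:,2]>h-.006]
            print(q,round(r["p"],2),np.round(r["bbox"]),len(P),"top z",h.round(4),"mid",((t.max(0)+t.min(0))/2).round(4),"mean",t.mean(0).round(4),"ext",np.ptp(t,axis=0).round(3))
E
```

```text
{'t': 0.0, 'qpos': array([-8.28515568e+01,  5.03827856e+00,  7.86242796e+01, -2.86746929e-03,
        9.64632488e+01, -5.90691066e+00]), 'qvel': array([-0.14043096, -0.04588778, -0.05036125,  0.01769354,  0.03494336,
        0.12023289]), 'tau': array([-1.95576117e-04, -3.40187716e+01, -3.02420533e+01,  7.17173656e-02,
        3.30512412e-02, -1.48171475e-04]), 'tool_pos': array([ 0.12415234, -0.53523399,  0.20431623]), 'orientation': array([-1.79874568e+02, -1.01122770e-02,  1.30550231e+01]), 'wrist_force': array([-0.27532234, -0.62991517, -0.21028831]), 'wrist_torque': array([-0.05305784, -0.02847416, -0.04548196]), 'grasp_force': 0.0, 'finger_gap': 0.09386888747495294} 0.0188
top [[0.003, -0.992, 0.128, 0.345], [-1.0, 0.0, 0.022, -0.054], [-0.021, -0.128, -0.992, 1.194], [0.0, 0.0, 0.0, 1.0]] 395.6853839234646 -0.09871076506636034
carton 0.66 [295. 158.  39.  25.] 901 top z 0.0652 mid [ 0.5532 -0.201   0.0634] mean [ 0.553  -0.2012  0.062 ] ext [0.072 0.1   0.008]
tray 0.7 [169. 144.  46.  48.] 941 top z 0.0279 mid [0.5717 0.171  0.0267] mean [0.5613 0.1553 0.0258] ext [0.134 0.13
[... 1219 characters left out ...]
064 0.007]
small_tin 0.53 [265. 213.  16.  22.] 362 top z 0.034 mid [0.426  0.0073 0.0317] mean [0.4256 0.0081 0.0317] ext [0.044 0.044 0.007]
cone 0.84 [278. 125.  17.  32.] 482 top z 0.1021 mid [ 0.5092 -0.3642  0.1004] mean [ 0.509  -0.3629  0.1009] ext [0.023 0.028 0.009]
cone 0.46 [150. 223.  27.  45.] 791 top z 0.1071 mid [0.6065 0.2038 0.1051] mean [0.6055 0.2048 0.106 ] ext [0.026 0.025 0.007]
cone 0.32 [142. 231.  80.  53.] 1531 top z 0.0273 mid [0.5725 0.1761 0.0468] mean [0.5554 0.1907 0.0253] ext [0.137 0.135 0.051]
wrist [[0.226, -0.946, -0.231, 0.192], [-0.974, -0.22, -0.053, -0.518], [-0.001, 0.237, -0.971, 0.384], [0.0, 0.0, 0.0, 1.0]] 333.22516612683546 -0.010371110882936912
```

View pics/top0.png

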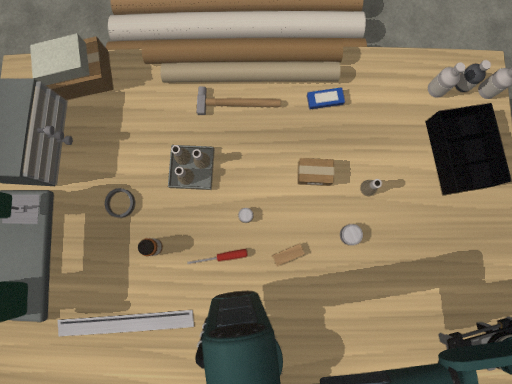

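```bash
python3 - <<'E'
from h import *
for n in("top","side"):
    s=vision.snapshot(n); P=cloud(s)
    # carton top
    def sel(x0,x1,y0,y1,z0,z1): 
        return P[(P[:,0]>x0)&(P[:,0]<x1)&(P[:,1]>y0)&(P[:,1]<y1)&(P[:,2]>z0)&(P[:,2]<z1)]
    b=sel(.3,.7,-.15,-.02,-.03,.02)
    print(n,"bench z",np.median(b[:,2]))
    for lab,a in(("carton",sel(.49,.62,-.28,-.12,.052,.075)),("tray",sel(.47,.68,.07,.28,.019,.034))):
        print(lab,len(a),cv2.minAreaRect((a[:,:2]*1000).astype(np.float32)),np.median(a[:,2]))
    # cores
    a=sel(.47,.68,.07,.28,.085,.12)
    _,lb,c=cv2.kmeans((a[:,:2]).astype(np.float32),3,None,(3,50,1e-6),5,cv2.KMEANS_PP_CENTERS)
    for k in range(3):
        t=a[lb[:,0]==k]; t=t[t[:,2]>np.percentile(t[:,2],95)-.006]
        print(len(t),((t.max(0)+t.min(0))/2).round(4),np.ptp(t,axis=0).round(3))
E
```

```text
top bench z 0.0012217566882875008
carton 830 ((553.1473999023438, -200.89686584472656), (100.78553771972656, 71.23703002929688), 87.70497131347656) 0.061061544889166375
tray 435 ((572.0536499023438, 173.17137145996094), (131.94862365722656, 131.61827087402344), 87.12122344970703) 0.02569187261996375
61 [0.6061 0.2011 0.108 ] [0.023 0.027 0.008]
58 [0.5431 0.1893 0.1081] [0.023 0.024 0.009]
58 [0.5943 0.141  0.1074] [0.023 0.025 0.007]
side bench z 0.0017528051694811753
carton 572 ((553.7760009765625, -200.0155487060547), (109.95430755615234, 72.0054931640625), 87.00670623779297) 0.06170548258144609
tray 940 ((572.343017578125, 174.62777709960938), (133.5513458251953, 131.8843536376953), 87.2563705444336) 0.02493246728603654
94 [0.5452 0.1898 0.1059] [0.026 0.027 0.008]
83 [0.5932 0.1427 0.1056] [0.026 0.026 0.007]
93 [0.6072 0.2033 0.1056] [0.026 0.026 0.008]
```

View pics/side0.png

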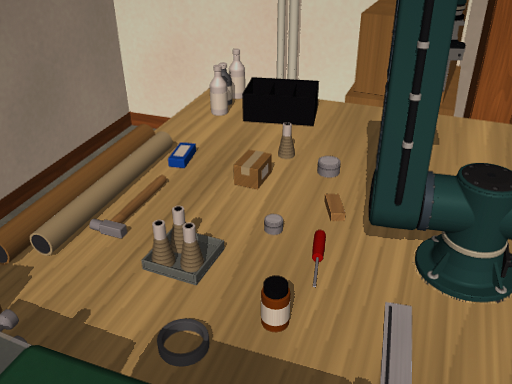

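Both views agree: the carton is at about (0.553, -0.200) and the tray at (0.572, 0.174), 375 mm apart with yaw about -2.9°. In the top picture the free corner is at the tray's lower right, about (208,182), and the loose cone is at (372,187).

```bash
cat > go.py <<'E'
import sys
from h import *
# go.py x y z yaw -> slide/turn from the present pose
def rel(x,y,z,yaw):
    s=manip.get_state(); p=s["tool_pos"]; a=s["orientation"]; w=np.radians(a[2])
    d=np.array([x,y,z])-p; X=np.array([np.cos(w),np.sin(w)]); Y=np.array([np.sin(w),-np.cos(w)])
    t=(a[2]-yaw+180)%360-180
    print("t %.2f pos"%s["t"],p.round(4),a.round(2),"gap %.4f gf %.1f"%(s["finger_gap"],s["grasp_force"]),"F",np.round(s["wrist_force"],1))
    print("slide",np.round(np.array([d[:2]@X,d[:2]@Y,-d[2]])/.25,4).tolist(),"turn",round(t/180,4),"rows",round(max(np.linalg.norm(d)/.0625,abs(t)/10.7),1))
def top(n,q,z,box):
    "centre of thing q in view n: depth points near height z within box (x,y,r)"
    s=vision.snapshot(n); P=cloud(s); m=(np.hypot(P[:,0]-box[0],P[:,1]-box[1])<box[2])&(abs(P[:,2]-z)<.008)
    t=P[m]; c,r=cv2.minEnclosingCircle((t[:,:2]*1000).astype(np.float32))
    print(n,q,len(t),"circle",np.round(c,1),round(r,1),"mid",((t.max(0)+t.min(0))/2)[:2].round(4),"z",np.median(t[:,2]).round(4)); return s
if __name__=="__main__": rel(*map(float,sys.argv[1:]))
E
python3 go.py .3675 -.3045 .12 0
```

```text
t 0.85 pos [ 0.1242 -0.5358  0.2055] [179.99   0.    13.05] gap 0.0940 gf 0.0 F [ 0.   0.1 -0.7]
slide [1.157, -0.6816, 0.3421] turn 0.0725 rows 5.5
```

Call:
{"method": "drive_tool", "body": {
  "slide": [
    [0.2,-0.12,0.06],
    [0.45,-0.25,0.12],
    [0.7,-0.4,0.2],
    [0.95,-0.55,0.28],
    [0.98,-0.68,0.34],
    [0.98,-0.68,0.34],
    [0.98,-0.68,0.34],
    [0.98,-0.68,0.34]
  ],
  "turn": [0.03,0.0725,0.0725,0.0725,0.0725,0.0725,0.0725,0.0725],
  "fingers": 1
}}

```text
t: 1.85
tool_pos: [0.3244, -0.3166, 0.1215]
orientation: [179.9, -0.1, -0.1]
wrist_force: [0.2, -0.7, 0.1]
finger_gap: 0.094
grasp_force: 0.0
```

```bash
python3 - <<'E'
from go import *
s=top("wrist","wide",.036,(.3675,-.3045,.05)); save(s,"w1.png")
top("top","wide",.036,(.3675,-.3045,.05));top("side","wide",.036,(.3675,-.3045,.05))
rel(.3675,-.3045,.12,0)
E
```

```text
wrist wide 4760 circle [ 369.4 -302.7] 31.0 mid [ 0.3698 -0.3026] z 0.0358
top wide 246 circle [ 368.7 -305.3] 30.9 mid [ 0.3759 -0.3053] z 0.0374
side wide 255 circle [ 366.2 -306. ] 35.1 mid [ 0.3677 -0.3053] z 0.0379
t 2.00 pos [ 0.3242 -0.3163  0.1211] [ 1.7993e+02 -4.0000e-02 -1.2000e-01] gap 0.0939 gf 0.0 F [ 0.2 -0.2  0.8]
slide [0.1731, -0.0476, 0.0045] turn -0.0007 rows 0.7
```

View pics/w1.png

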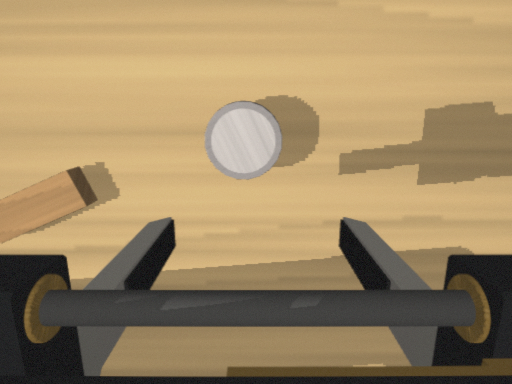

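The wide tin sits at pixel (243,139) between the fingers' reach, and its measured radius is exactly 31 mm. Moving down on it.

Call:
{"method": "drive_tool", "body": {
  "slide": [
    [0.18,-0.053,0.0],
    [0.18,-0.053,0.15],
    [0.18,-0.053,0.3],
    [0.18,-0.053,0.42],
    [0.18,-0.053,0.46],
    [0.18,-0.053,0.46],
    [0.18,-0.053,0.46]
  ],
  "turn": [0,0,0,0,0,0,0]
}}

```text
t: 2.88
tool_pos: [0.3703, -0.3029, 0.0071]
orientation: [179.9, -0.1, -0.0]
wrist_force: [-0.7, 0.5, 0.3]
finger_gap: 0.0942
grasp_force: 0.0
```

Call:
{"method": "drive_tool", "body": {
  "slide": [
    [0,0,0],
    [0,0,0],
    [0,0,0],
    [0,0,0],
    [0,0,0],
    [0,0,0],
    [0,0,0],
    [0,0,-0.2],
    [0,0,-0.4],
    [0,0,-0.4]
  ],
  "turn": [0,0,0,0,0,0,0,0,0,0],
  "fingers": -1
}}

```text
t: 4.12
tool_pos: [0.3714, -0.3028, 0.1091]
orientation: [179.8, -0.3, 0.0]
wrist_force: [0.2, 0.1, -2.4]
finger_gap: 0.0621
grasp_force: 30.0
```

```bash
python3 go.py .5628 -.0135 .106 -2.9
```

```text
t 4.12 pos [ 0.3714 -0.3028  0.1091] [ 1.7975e+02 -3.2000e-01  1.0000e-02] gap 0.0621 gf 30.0 F [ 0.2  0.1 -2.4]
slide [0.7661, -1.1572, 0.0124] turn 0.0162 rows 5.6
```

Call:
{"method": "drive_tool", "body": {
  "slide": [
    [0.1,-0.1,-0.2],
    [0.2,-0.2,-0.4],
    [0.35,-0.35,-0.4],
    [0.35,-0.4,-0.4],
    [0.35,-0.4,-0.4],
    [0.35,-0.4,-0.4]
  ],
  "turn": [0.016,0.016,0.016,0.016,0.016,0.016]
}}

```text
t: 4.88
tool_pos: [0.4557, -0.202, 0.2038]
orientation: [-180.0, 0.2, -2.9]
wrist_force: [0.2, 0.1, -2.1]
finger_gap: 0.0613
grasp_force: 30.0
```

```bash
cat > rect.py <<'E'
from go import *
def rect(s,lab,x0,x1,y0,y1,z0,z1):
    P=cloud(s); a=P[(P[:,0]>x0)&(P[:,0]<x1)&(P[:,1]>y0)&(P[:,1]<y1)&(P[:,2]>z0)&(P[:,2]<z1)]
    print(lab,len(a),cv2.minAreaRect((a[:,:2]*1000).astype(np.float32)),np.median(a[:,2]))
E
python3 - <<'E'
from rect import *
s=vision.snapshot("wrist"); save(s,"w2.png"); rect(s,"carton",.49,.62,-.28,-.12,.055,.065)
rel(.48,.17,.21,-2.9)
E
```

```text
carton 8665 ((555.2838134765625, -197.7705535888672), (101.33094787597656, 69.77867889404297), 87.06707000732422) 0.05958829680319816
t 4.92 pos [ 0.4559 -0.2022  0.2043] [-1.7997e+02  1.2000e-01 -2.9700e+00] gap 0.0616 gf 30.0 F [-0.9 -0.  -1.8]
slide [0.0191, -1.492, -0.0228] turn -0.0004 rows 6.0
```

View pics/w2.png

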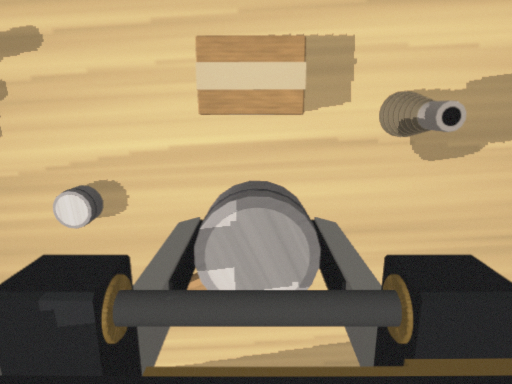

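The wrist picture shows the carton's top squarely at (250,75), the tin held level, and the loose cone at (445,115). The wrist camera gives (0.555, -0.198) for the carton. Next I look at the tray the same way.

Call:
{"method": "drive_tool", "body": {
  "slide": [
    [0.0,-0.25,-0.02],
    [0.02,-0.5,-0.02],
    [0.02,-0.75,-0.02],
    [0.02,-0.98,-0.02]
  ],
  "turn": [0,0,0,0]
}}

```text
t: 5.42
tool_pos: [0.474, 0.0436, 0.2103]
orientation: [180.0, -0.0, -3.0]
wrist_force: [0.9, -0.3, -1.8]
finger_gap: 0.0616
grasp_force: 30.0
```

Call:
{"method": "drive_tool", "body": {
  "slide": [
    [0.0,-0.25,0],
    [0.0,-0.5,0],
    [0.0,-0.5,0],
    [0.0,-0.5,0],
    [0,-0.5,0]
  ],
  "turn": [0,0,0,0,0]
}}

```text
t: 6.05
tool_pos: [0.4808, 0.1659, 0.2104]
orientation: [180.0, 0.0, -3.0]
wrist_force: [0.2, -0.6, -1.2]
finger_gap: 0.0615
grasp_force: 30.0
```

```bash
python3 - <<'E'
from rect import *
s=vision.snapshot("wrist"); save(s,"w3.png"); rect(s,"tray",.47,.68,.07,.28,.020,.030)
rel(.5628,-.0135,.06,-2.9)
for b in((.6065,.202),(.544,.19),(.594,.142)): top("wrist","c",.1,(*b,.025))
E
```

```text
tray 2910 ((573.8177490234375, 177.24929809570312), (130.2571258544922, 129.43121337890625), 87.06234741210938) 0.024318486230442055
t 6.10 pos [0.4808 0.1659 0.2105] [179.98  -0.    -3.05] gap 0.0617 gf 30.0 F [-0.2 -0.2 -2.5]
slide [0.3656, 0.6992, 0.6018] turn -0.0008 rows 4.0
wrist c 918 circle [607.7 205.6] 12.9 mid [0.6075 0.2055] z 0.1046
wrist c 763 circle [545.7 193.8] 12.9 mid [0.5456 0.194 ] z 0.1047
wrist c 899 circle [595.4 145.3] 13.0 mid [0.5954 0.1453] z 0.1046
```

View pics/w3.png

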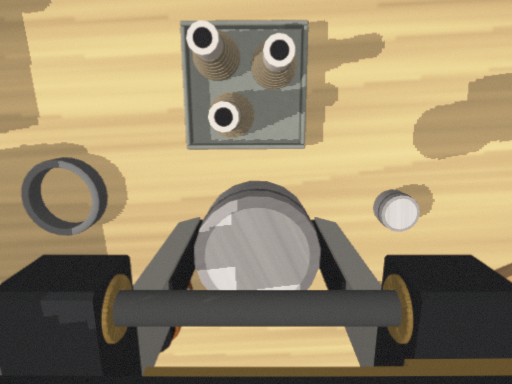

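```bash
python3 - <<'E'
from go import *
s=vision.snapshot("wrist"); st=manip.get_state(); P=cloud(s); p=st["tool_pos"]; w=np.radians(st["orientation"][2])
d=P-p; tx=d[:,0]*np.cos(w)+d[:,1]*np.sin(w); ty=d[:,0]*np.sin(w)-d[:,1]*np.cos(w)
m=(np.hypot(tx,ty)<.045)&(abs(d[:,2]-.03)<.03)&(abs(ty)<.0305+.004)
h=d[m,2]; print(np.percentile(h,[5,25,50,75,95]).round(4))
k=np.median(h[h>np.percentile(h,50)]); mm=m&(abs(d[:,2]-k)<.004); print(k,mm.sum())
for lo in np.arange(-.01,.035,.005):
    q=mm&(abs(tx-lo)<.0025); 
    if q.sum()>20: print(lo.round(3),ty[q].min().round(4),ty[q].max().round(4),((ty[q].min()+ty[q].max())/2).round(4))
print("tx max",tx[mm].max())
E
```

```text
[0.0169 0.0293 0.0299 0.0305 0.0479]
0.030478254690286477 10384
-0.01 -0.0321 0.0267 -0.0027
-0.005 -0.0338 0.0283 -0.0028
0.0 -0.0338 0.0282 -0.0028
0.005 -0.0338 0.0282 -0.0028
0.01 -0.0344 0.0344 -0.0
0.015 -0.0304 0.0251 -0.0027
0.02 -0.0273 0.0217 -0.0028
0.025 -0.0233 0.0176 -0.0029
0.03 -0.0161 0.0106 -0.0028
tx max 0.030582577168405817
```

The tin held between the pads shows the wrist camera reads 2.8 mm too far in +y, so the corrected midpoint is about (0.5645, -0.0133).

```bash
python3 go.py .5645 -.0133 .007 -3.0
```

```text
t 6.30 pos [0.4807 0.1667 0.2105] [ 1.80e+02 -1.00e-02 -2.98e+00] gap 0.0617 gf 30.0 F [-0.1  0.3 -2.1]
slide [0.372, 0.7017, 0.8141] turn 0.0001 rows 4.5
```

Call:
{"method": "drive_tool", "body": {
  "slide": [
    [0.12,0.23,0.1],
    [0.24,0.46,0.25],
    [0.372,0.69,0.4],
    [0.372,0.702,0.6],
    [0.372,0.702,0.7],
    [0.372,0.702,0.76],
    [0.372,0.702,0.78],
    [0.372,0.702,0.78]
  ],
  "turn": [0,0,0,0,0,0,0,0]
}}

```text
t: 7.3
tool_pos: [0.5656, -0.0119, 0.017]
orientation: [180.0, -0.2, -2.8]
wrist_force: [0.5, 0.4, -2.4]
finger_gap: 0.0616
grasp_force: 30.0
```

```bash
python3 go.py .5645 -.0133 .0065 -3.0
```

```text
t 7.30 pos [ 0.5656 -0.0119  0.017 ] [ 1.7999e+02 -1.5000e-01 -2.8300e+00] gap 0.0616 gf 30.0 F [ 0.5  0.4 -2.4]
slide [-0.0043, 0.0058, 0.042] turn 0.0009 rows 0.2
```

Call:
{"method": "drive_tool", "body": {
  "slide": [
    [-0.004,0.006,0.02],
    [-0.004,0.006,0.035],
    [-0.004,0.006,0.042],
    [-0.004,0.006,0.043],
    [-0.004,0.006,0.043]
  ],
  "turn": [0,0,0,0,0]
}}

```text
t: 7.92
tool_pos: [0.5637, -0.0136, 0.006]
orientation: [180.0, -0.0, -2.9]
wrist_force: [-2.7, 1.6, 5.4]
finger_gap: 0.0613
grasp_force: 30.0
```

Call:
{"method": "drive_tool", "body": {
  "slide": [
    [0,0,0],
    [0,0,0],
    [0,0,0],
    [0,0,0],
    [0,0,-0.15],
    [0,0,-0.35],
    [-0.2,0,-0.55],
    [-0.2,0,-0.55],
    [-0.2,0,-0.55]
  ],
  "turn": [0,0,0,0,0,0,0,0,0],
  "fingers": 1
}}

```text
t: 9.05
tool_pos: [0.5137, -0.0113, 0.1421]
orientation: [180.0, -0.1, -2.9]
wrist_force: [0.3, -0.1, -0.1]
finger_gap: 0.094
grasp_force: 0.0
```

```bash
python3 - <<'E'
from go import *
for n in("wrist","top","side"): top(n,"wide",.036,(.5645,-.0133,.05))
rel(.385,.006,.12,-3)
E
```

```text
wrist wide 4164 circle [563.6 -10.4] 30.9 mid [ 0.5636 -0.0104] z 0.0358Traceback (most recent call last):
  File "<stdin>", line 2, in <module>
  File "go.py", line 14, in top
    print(n,q,len(t),"circle",np.round(c,1),round(r,1),"mid",((t.max(0)+t.min(0))/2)[:2].round(4),"z",np.median(t[:,2]).round(4)); return s
                                                               ~~~~~^^^
    return umr_maximum(a, axis, None, out, keepdims, initial, where)
ValueError: zero-size array to reduction operation maximum which has no identity
```

Call:
{"method": "drive_tool", "body": {
  "slide": [
    [-0.25,-0.02,0.04],
    [-0.45,-0.04,0.08],
    [-0.52,-0.042,0.088],
    [-0.52,-0.042,0.088],
    [-0.52,-0.042,0.088]
  ],
  "turn": [0,0,0,0,0]
}}

```text
t: 9.78
tool_pos: [0.3851, 0.0057, 0.1197]
orientation: [180.0, 0.0, -2.9]
wrist_force: [0.3, -0.2, 0.4]
finger_gap: 0.0939
grasp_force: 0.0
```

```bash
python3 - <<'E'
from go import *
top("wrist","small",.030,(.425,.006,.04))
rel(.4255,.0045,.007,-3)
E
```

```text
wrist small 2278 circle [426.9   9. ] 21.9 mid [0.4268 0.0092] z 0.0298
t 9.82 pos [0.3852 0.0056 0.1199] [-1.80e+02  3.00e-02 -2.89e+00] gap 0.0941 gf 0.0 F [ 0.3 -0.   0.4]
slide [0.1611, -0.0035, 0.4516] turn 0.0006 rows 1.9
```

Call:
{"method": "drive_tool", "body": {
  "slide": [
    [0.167,-0.011,0.0],
    [0.167,-0.011,0.15],
    [0.167,-0.011,0.3],
    [0.167,-0.011,0.41],
    [0.167,-0.011,0.448],
    [0.167,-0.011,0.448],
    [0.167,-0.011,0.448]
  ],
  "turn": [0,0,0,0,0,0,0]
}}

```text
t: 10.7
tool_pos: [0.4276, 0.0062, 0.0096]
orientation: [180.0, -0.2, -2.9]
wrist_force: [1.2, -0.4, -0.1]
finger_gap: 0.0944
grasp_force: 0.0
```

Call:
{"method": "drive_tool", "body": {
  "slide": [
    [0,0,0],
    [0,0,0],
    [0,0,0],
    [0,0,0],
    [0,0,0],
    [0,0,0],
    [0,0,0],
    [0,0,0],
    [0,0,-0.2],
    [0,0,-0.4],
    [0,0,-0.4],
    [0,0,-0.4]
  ],
  "turn": [0,0,0,0,0,0,0,0,0,0,0,0],
  "fingers": -1
}}

```text
t: 12.2
tool_pos: [0.4255, 0.0065, 0.1073]
orientation: [-180.0, 0.1, -2.9]
wrist_force: [-0.2, -0.5, -1.5]
finger_gap: 0.0432
grasp_force: 30.0
```

```bash
python3 - <<'E'
from go import *
rel(.5637,-.0134,.08,-2.9)
s=vision.snapshot("wrist"); st=manip.get_state(); P=cloud(s); p=st["tool_pos"]; w=np.radians(st["orientation"][2])
d=P-p; tx=d[:,0]*np.cos(w)+d[:,1]*np.sin(w); ty=d[:,0]*np.sin(w)-d[:,1]*np.cos(w)
m=(np.hypot(tx,ty+.003)<.03)&(d[:,2]>0)&(d[:,2]<.05)
k=np.median(d[m,2]); mm=m&(abs(d[:,2]-k)<.003); print("top above TCP",k,mm.sum(),"tx max",tx[mm].max(),"ty",ty[mm].min(),ty[mm].max())
E
```

```text
t 12.20 pos [0.4255 0.0065 0.1073] [-1.80e+02  8.00e-02 -2.88e+00] gap 0.0432 gf 30.0 F [-0.2 -0.5 -1.5]
slide [0.556, 0.0519, 0.1092] turn 0.0001 rows 2.3
top above TCP 0.022491575334626285 5567 tx max 0.023393872345773288 ty -0.03100601963828882 0.02479311451878595
```

Call:
{"method": "drive_tool", "body": {
  "slide": [
    [0.2,0.02,0.0],
    [0.4,0.045,0.0],
    [0.553,0.052,0.0],
    [0.553,0.052,0.08],
    [0.553,0.052,0.16],
    [0.553,0.052,0.19],
    [0.553,0.052,0.19],
    [0.553,0.052,0.19]
  ],
  "turn": [0,0,0,0,0,0,0,0]
}}

```text
t: 13.25
tool_pos: [0.5639, -0.0135, 0.0613]
orientation: [180.0, -0.1, -2.9]
wrist_force: [-0.2, -0.5, -0.8]
finger_gap: 0.0432
grasp_force: 30.0
```

```bash
python3 go.py .563 -.0134 .0437 -2.9;  python3 go.py .563 -.0134 .0437 -2.9|head -1
```

```text
t 13.25 pos [ 0.5639 -0.0135  0.0613] [ 1.7999e+02 -6.0000e-02 -2.8800e+00] gap 0.0432 gf 30.0 F [-0.2 -0.5 -0.8]
slide [-0.0036, -0.0004, 0.0705] turn 0.0001 rows 0.3
t 13.25 pos [ 0.5639 -0.0135  0.0613] [ 1.7999e+02 -6.0000e-02 -2.8800e+00] gap 0.0432 gf 30.0 F [-0.2 -0.5 -0.8]
```

Call:
{"method": "drive_tool", "body": {
  "slide": [
    [-0.003,0,0.03],
    [-0.003,0,0.055],
    [-0.003,0,0.066],
    [-0.003,0,0.07],
    [-0.003,0,0.071],
    [-0.003,0,0.071]
  ],
  "turn": [0,0,0,0,0,0]
}}

```text
t: 14.0
tool_pos: [0.5624, -0.0134, 0.0442]
orientation: [180.0, 0.0, -2.9]
wrist_force: [-3.2, 0.4, 5.7]
finger_gap: 0.0433
grasp_force: 30.0
```

Call:
{"method": "drive_tool", "body": {
  "slide": [
    [0,0,0],
    [0,0,0],
    [0,0,0],
    [0,0,0],
    [0,0,-0.1],
    [0,0,-0.3],
    [-0.2,0,-0.45],
    [-0.24,0,-0.5],
    [-0.24,0,-0.5],
    [-0.24,0,-0.5]
  ],
  "turn": [0,0,0,0,0,0,0,0,0,0],
  "fingers": 1
}}

```text
t: 15.25
tool_pos: [0.5027, -0.0104, 0.1662]
orientation: [-180.0, 0.1, -2.9]
wrist_force: [0.6, 1.0, 0.4]
finger_gap: 0.0941
grasp_force: 0.0
```

```bash
python3 - <<'E'
from go import *
s=top("wrist","small",.066,(.5645,-.011,.04)); save(s,"w4.png")
s=top("wrist","wide",.036,(.5645,-.011,.04))
rel(.33,.24,.2,30)
E
```

```text
wrist small 2226 circle [563.5 -10.2] 22.0 mid [ 0.5633 -0.0102] z 0.0658
wrist wide 1411 circle [563.5 -10.3] 31.0 mid [ 0.5635 -0.0101] z 0.0356
t 15.35 pos [ 0.5027 -0.0104  0.1659] [-179.99    0.2    -2.88] gap 0.0937 gf 0.0 F [0.1 0.7 0.1]
slide [-0.7401, -0.9657, -0.1363] turn -0.1827 rows 4.9
```

View pics/w4.png

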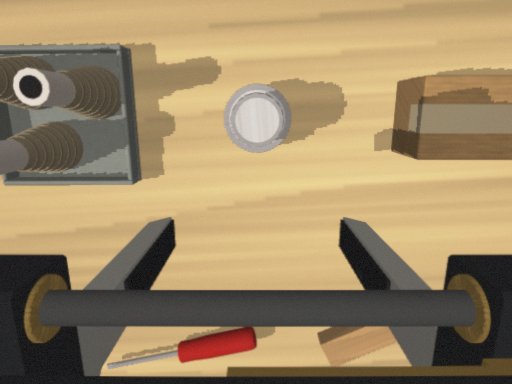

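The picture shows the small tin concentric on the wide one at (258,118), with centres agreeing to 0.2 mm. Next is the jar.

Call:
{"method": "drive_tool", "body": {
  "slide": [
    [-0.2,-0.2,-0.13],
    [-0.35,-0.35,-0.13],
    [-0.5,-0.5,-0.13],
    [-0.65,-0.65,-0.13],
    [-0.8,-0.8,-0.13],
    [-0.946,-0.995,-0.13],
    [-0.946,-0.995,-0.13],
    [-0.946,-0.995,-0.13],
    [-0.946,-0.995,-0.13]
  ],
  "turn": [-0.05,-0.1,-0.15,-0.183,-0.183,-0.183,-0.183,-0.183,-0.183]
}}

```text
t: 16.48
tool_pos: [0.2801, 0.2489, 0.1999]
orientation: [180.0, 0.1, 29.9]
wrist_force: [0.1, -0.8, -1.1]
finger_gap: 0.0939
grasp_force: 0.0
```

```bash
python3 - <<'E'
from go import *
s=top("wrist","jarcap",.095,(.331,.2815,.04)); save(s,"w5.png")
rel(.331,.2815,.2,30)
E
```

```text
wrist jarcap 2148 circle [331.2 285.9] 21.9 mid [0.3312 0.2858] z 0.0945
t 16.52 pos [0.2802 0.2488 0.2   ] [1.7998e+02 5.0000e-02 2.9880e+01] gap 0.0943 gf 0.0 F [-0.1 -0.9 -0.4]
slide [0.2414, -0.012, 0.0002] turn -0.0007 rows 1.0
```

View pics/w5.png

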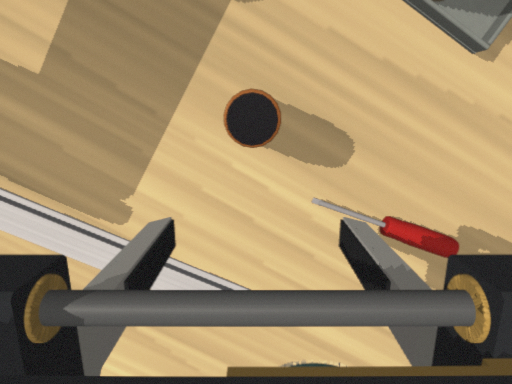

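Call:
{"method": "drive_tool", "body": {
  "slide": [
    [0.12,-0.01,0.0],
    [0.249,-0.016,0.05],
    [0.249,-0.016,0.2],
    [0.249,-0.016,0.4],
    [0.249,-0.016,0.6],
    [0.249,-0.016,0.672],
    [0.249,-0.016,0.672],
    [0.249,-0.016,0.672]
  ],
  "turn": [0,0,0,0,0,0,0,0]
}}

```text
t: 17.52
tool_pos: [0.3325, 0.2844, 0.0336]
orientation: [180.0, -0.1, 30.0]
wrist_force: [0.7, 0.3, -1.2]
finger_gap: 0.0941
grasp_force: 0.0
```

Call:
{"method": "drive_tool", "body": {
  "slide": [
    [0,0,0],
    [0,0,0],
    [0,0,0],
    [0,0,0],
    [0,0,0],
    [0,0,0],
    [0,0,0],
    [0,0,0],
    [0,0,-0.2],
    [0,0,-0.4],
    [0,0,-0.4]
  ],
  "turn": [0,0,0,0,0,0,0,0,0,0,0],
  "fingers": -1
}}

```text
t: 18.9
tool_pos: [0.3331, 0.2865, 0.1362]
orientation: [-179.9, -0.5, 30.1]
wrist_force: [1.0, 0.2, -2.4]
finger_gap: 0.052
grasp_force: 30.0
```

```bash
python3 - <<'E'
from go import *
rel(.38,.04,.14,-2.9)
s=vision.snapshot("wrist"); st=manip.get_state(); P=cloud(s); p=st["tool_pos"]; w=np.radians(st["orientation"][2])
d=P-p; tx=d[:,0]*np.cos(w)+d[:,1]*np.sin(w); ty=d[:,0]*np.sin(w)-d[:,1]*np.cos(w)
for k in(.046,.0625):
    mm=(np.hypot(tx,ty+.003)<.034)&(abs(d[:,2]-k)<.004); print("z",np.median(d[mm,2]),mm.sum(),"tx",tx[mm].min(),tx[mm].max(),"ty",ty[mm].min(),ty[mm].max())
E
```

```text
t 18.90 pos [0.3331 0.2865 0.1362] [-179.92   -0.5    30.08] gap 0.0520 gf 30.0 F [ 1.   0.2 -2.4]
slide [-0.3317, 0.9471, -0.0153] turn 0.1832 rows 4.0
z 0.047401327716547925 2416 tx -0.004346223287883889 0.028469667794076135 ty -0.0342835950845945 0.028368484691594524
z 0.06488791058637758 5915 tx -0.02021229992665198 0.024407281122896682 ty -0.034422842486993045 0.02852372792887944
```

Call:
{"method": "drive_tool", "body": {
  "slide": [
    [-0.08,0.2,-0.05],
    [-0.15,0.4,-0.05],
    [-0.22,0.6,-0.05],
    [-0.28,0.8,-0.05],
    [-0.332,0.947,-0.05],
    [-0.332,0.947,-0.05]
  ],
  "turn": [0.04,0.08,0.12,0.16,0.1832,0.1832]
}}

```text
t: 19.7
tool_pos: [0.3763, 0.0363, 0.1418]
orientation: [180.0, 0.3, -3.2]
wrist_force: [0.1, 0.2, -2.9]
finger_gap: 0.0515
grasp_force: 30.0
```

```bash
python3 go.py .4722 -.1964 .045 -2.93
```

```text
t 19.70 pos [0.3763 0.0363 0.1418] [180.     0.33  -3.2 ] gap 0.0515 gf 30.0 F [ 0.1  0.2 -2.9]
slide [0.4349, 0.9078, 0.3872] turn -0.0015 rows 4.3
```

Call:
{"method": "drive_tool", "body": {
  "slide": [
    [0.1,0.22,0.0],
    [0.2,0.45,0.0],
    [0.3,0.65,0.0],
    [0.4,0.87,0.0],
    [0.425,0.908,0.1],
    [0.425,0.908,0.25],
    [0.425,0.908,0.34],
    [0.425,0.908,0.36],
    [0.425,0.908,0.36]
  ],
  "turn": [0,0,0,0,0,0,0,0,0]
}}

```text
t: 20.82
tool_pos: [0.4722, -0.193, 0.0541]
orientation: [-179.9, 0.1, -2.8]
wrist_force: [0.0, 0.8, -2.4]
finger_gap: 0.0518
grasp_force: 30.0
```

```bash
python3 - <<'E'
from go import *
rel(.4722,-.1964,.033,-2.93)
s=vision.snapshot("wrist"); st=manip.get_state(); P=cloud(s); p=st["tool_pos"]; w=np.radians(st["orientation"][2])
d=P-p; tx=d[:,0]*np.cos(w)+d[:,1]*np.sin(w); ty=d[:,0]*np.sin(w)-d[:,1]*np.cos(w)
for k in(.046,.0625):
    mm=(np.hypot(tx,ty+.003)<.034)&(abs(d[:,2]-k)<.004); print("z",np.median(d[mm,2]),mm.sum(),"tx",tx[mm].min(),tx[mm].max(),"ty",ty[mm].min(),ty[mm].max())
rel(.4722,-.1964,.033,-2.93)
E
```

```text
t 20.82 pos [ 0.4722 -0.193   0.0541] [-1.7993e+02  9.0000e-02 -2.8400e+00] gap 0.0518 gf 30.0 F [ 0.   0.8 -2.4]
slide [0.0008, 0.0138, 0.0845] turn 0.0005 rows 0.3
z 0.043831314595191684 2400 tx -0.007931320012498806 0.02440716885214451 ty -0.03556068636324381 0.029604587498860538
z 0.0608617713048026 5612 tx -0.023353138151687516 0.02072835966729625 ty -0.03568816420195063 0.029754264526894777
t 20.88 pos [ 0.4729 -0.1935  0.0553] [-1.80e+02 -3.00e-02 -2.85e+00] gap 0.0515 gf 30.0 F [ 0.7  0.3 -2.6]
slide [-0.0021, 0.0116, 0.0891] turn 0.0004 rows 0.4
```

Call:
{"method": "drive_tool", "body": {
  "slide": [
    [0.013,0.012,0.03],
    [0.013,0.012,0.06],
    [0.013,0.012,0.07],
    [0.013,0.012,0.074],
    [0.013,0.012,0.074],
    [0.013,0.012,0.074]
  ],
  "turn": [0,0,0,0,0,0]
}}

```text
t: 21.62
tool_pos: [0.4756, -0.1973, 0.0367]
orientation: [180.0, -0.0, -2.9]
wrist_force: [0.5, 0.8, -2.7]
finger_gap: 0.0516
grasp_force: 30.0
```

```bash
python3 - <<'E'
from rect import *
s=top("wrist","jarcap",.095,(.474,-.194,.03)); top("wrist","jarcap",.095,(.474,-.194,.03)); rect(s,"carton",.51,.62,-.28,-.12,.055,.065)
P=cloud(s); print("cap z",np.median(P[(np.hypot(P[:,0]-.474,P[:,1]+.194)<.018)&(P[:,2]<.12),2]))
rel(.4757,-.1965,.033,-2.93)
E
```

```text
wrist jarcap 6455 circle [ 480.9 -194.5] 28.1 mid [ 0.4751 -0.1947] z 0.0985
wrist jarcap 6449 circle [ 480.8 -194.4] 28.1 mid [ 0.4752 -0.1947] z 0.0985
carton 35661 ((555.254638671875, -198.30856323242188), (101.7000503540039, 69.82694244384766), 86.9432144165039) 0.059634516120883024
cap z 0.09872426501292894
t 21.73 pos [ 0.4756 -0.1973  0.0367] [ 1.7998e+02 -2.0000e-02 -2.9100e+00] gap 0.0517 gf 30.0 F [-0.2 -0.1 -3. ]
slide [0.0002, -0.0033, 0.0148] turn 0.0001 rows 0.1
```

Call:
{"method": "drive_tool", "body": {
  "slide": [
    [0,-0.003,0.008],
    [0,-0.003,0.014],
    [0,-0.003,0.017],
    [0,-0.003,0.018],
    [0,-0.003,0.018]
  ],
  "turn": [0,0,0,0,0]
}}

```text
t: 22.35
tool_pos: [0.4755, -0.1964, 0.0326]
orientation: [180.0, 0.0, -2.9]
wrist_force: [-2.5, 1.8, 2.5]
finger_gap: 0.0516
grasp_force: 30.0
```

Call:
{"method": "drive_tool", "body": {
  "slide": [
    [0,0,0],
    [0,0,0],
    [0,0,0],
    [0,0,0],
    [0,0,0],
    [0,0,-0.2],
    [0,0,-0.4],
    [-0.2,0,-0.6],
    [-0.2,0,-0.64],
    [-0.2,0,-0.64],
    [-0.2,0,-0.64]
  ],
  "turn": [0,0,0,0,0,0,0,0,0,0,0],
  "fingers": 1
}}

```text
t: 23.72
tool_pos: [0.4254, -0.1935, 0.1898]
orientation: [-179.9, 0.2, -2.9]
wrist_force: [-0.2, 0.3, -0.9]
finger_gap: 0.0941
grasp_force: 0.0
```

```bash
python3 - <<'E'
from rect import *
s=top("wrist","jarcap",.095,(.474,-.194,.03)); rect(s,"carton",.51,.62,-.28,-.12,.055,.065); save(s,"w6.png")
rel(.47,-.38,.2,0)
E
```

```text
wrist jarcap 2245 circle [ 474.8 -193. ] 21.8 mid [ 0.4748 -0.1931] z 0.0946
carton 9266 ((552.0650634765625, -197.63417053222656), (101.31769561767578, 63.984657287597656), 87.21822357177734) 0.0596186919080568
t 23.77 pos [ 0.4253 -0.1934  0.1896] [-179.88    0.21   -2.89] gap 0.0937 gf 0.0 F [ 0.4 -0.8 -0.2]
slide [0.2163, 0.7364, -0.0418] turn -0.0161 rows 3.1
```

View pics/w6.png

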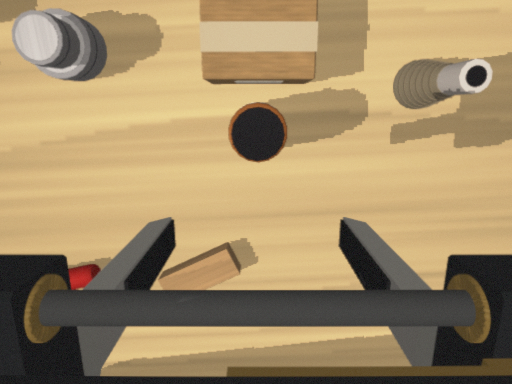

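The jar sits square before the carton at (258,132): centre (474.8, -193.0) mm in the wrist frame against a target of (474.4, -193.7) mm. Next is the loose cone at (470,76).

Call:
{"method": "drive_tool", "body": {
  "slide": [
    [0.04,0.15,-0.04],
    [0.08,0.3,-0.04],
    [0.12,0.45,-0.04],
    [0.17,0.6,-0.04],
    [0.228,0.808,-0.04],
    [0.228,0.808,-0.04],
    [0.228,0.808,-0.04],
    [0.228,0.808,-0.04]
  ],
  "turn": [-0.05,-0.1,-0.15,-0.2,-0.2494,-0.2494,-0.2494,-0.2494]
}}

```text
t: 24.78
tool_pos: [0.4723, -0.3973, 0.2018]
orientation: [-180.0, -0.0, 42.0]
wrist_force: [0.4, 0.5, -0.4]
finger_gap: 0.094
grasp_force: 0.0
```

```bash
python3 - <<'E'
from go import *
s=top("wrist","cone",.100,(.51,-.363,.03)); top("top","cone",.1,(.51,-.363,.03))
rel(.510,-.3645,.07,42)
E
```

```text
wrist cone 738 circle [ 511.1 -362.9] 12.8 mid [ 0.5112 -0.3628] z 0.0998
top cone 64 circle [ 509.4 -366.7] 12.4 mid [ 0.5094 -0.3661] z 0.1012
t 24.88 pos [ 0.4724 -0.3975  0.2026] [ 1.7995e+02 -1.0000e-02  4.2040e+01] gap 0.0941 gf 0.0 F [ 0.9  0.8 -0.2]
slide [0.1999, 0.0027, 0.5303] turn 0.0002 rows 2.3
```

Call:
{"method": "drive_tool", "body": {
  "slide": [
    [0.1,0.005,0.0],
    [0.206,0.011,0.05],
    [0.206,0.011,0.2],
    [0.206,0.011,0.4],
    [0.206,0.011,0.5],
    [0.206,0.011,0.538],
    [0.206,0.011,0.538],
    [0.206,0.011,0.538]
  ],
  "turn": [0,0,0,0,0,0,0,0]
}}

```text
t: 25.88
tool_pos: [0.5134, -0.3669, 0.0697]
orientation: [179.8, -0.0, 42.0]
wrist_force: [0.9, -0.8, -0.0]
finger_gap: 0.0943
grasp_force: 0.0
```

Call:
{"method": "drive_tool", "body": {
  "slide": [
    [0,0,0],
    [0,0,0],
    [0,0,0],
    [0,0,0],
    [0,0,0],
    [0,0,0],
    [0,0,0],
    [0,0,0],
    [0,0,0],
    [0,0,0],
    [0,0,0]
  ],
  "turn": [0,0,0,0,0,0,0,0,0,0,0],
  "fingers": -1
}}

```text
t: 27.25
tool_pos: [0.5123, -0.3661, 0.0673]
orientation: [-180.0, 0.0, 42.0]
wrist_force: [0.0, 2.5, -1.0]
finger_gap: 0.0252
grasp_force: 29.9
```

Call:
{"method": "drive_tool", "body": {
  "slide": [
    [0,0,-0.15],
    [0,0,-0.35],
    [0,0,-0.55],
    [0,0,-0.6],
    [0,0,-0.6],
    [0,0,-0.6]
  ],
  "turn": [0,0,0,0,0,0]
}}

```text
t: 28.0
tool_pos: [0.5114, -0.3654, 0.2139]
orientation: [-179.7, 0.0, 42.0]
wrist_force: [-0.5, 0.2, -1.3]
finger_gap: 0.0254
grasp_force: 29.9
```

```bash
cat > held.py <<'E'
from go import *
s=vision.snapshot("wrist"); st=manip.get_state(); P=cloud(s); p=st["tool_pos"]; w=np.radians(st["orientation"][2])
d=P-p; tx=d[:,0]*np.cos(w)+d[:,1]*np.sin(w); ty=d[:,0]*np.sin(w)-d[:,1]*np.cos(w)
m=(abs(tx)<.02)&(abs(ty+.003)<.011)&(d[:,2]>.01)&(d[:,2]<.06); k=np.percentile(d[m,2],60)
mm=m&(abs(d[:,2]-k)<.003); print("top",k,mm.sum(),"tx",tx[mm].min(),tx[mm].max())
m=(d[:,2]<-.03)&(d[:,2]>-.08)&(np.hypot(tx,ty)<.045); 
if m.sum(): print("base tx max",tx[m].max(),"ty",ty[m].min(),ty[m].max())
save(s,"held.png")
E
python3 held.py; python3 go.py .45 -.12 .22 42
```

```text
top 0.032617765105017946 1952 tx -0.01170513842398447 0.014299812670578385
base tx max 0.025951337379194243 ty -0.027084826129302957 0.021380443948933674
t 28.05 pos [ 0.5114 -0.3654  0.2139] [-1.7966e+02  5.0000e-02  4.1970e+01] gap 0.0257 gf 29.9 F [ 0.7  0.6 -1.7]
slide [0.474, -0.8939, -0.0246] turn -0.0001 rows 4.0
```

View pics/held.png

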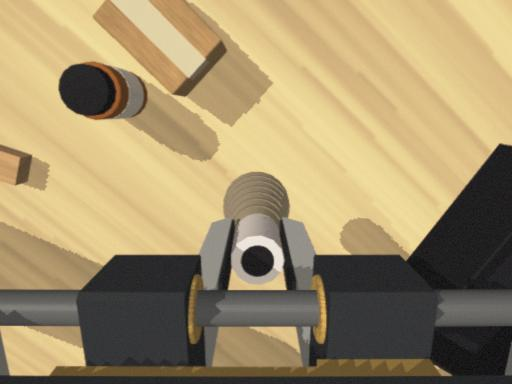

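The cone is held upright by the core at (258,262). Carrying it over to the tray.

Call:
{"method": "drive_tool", "body": {
  "slide": [
    [0.15,-0.15,-0.07],
    [0.3,-0.31,-0.07],
    [0.45,-0.47,-0.07],
    [0.6,-0.62,-0.07],
    [0.683,-0.704,-0.07],
    [0.683,-0.704,-0.07]
  ],
  "turn": [0,0,0,0,0,0]
}}

```text
t: 28.8
tool_pos: [0.521, -0.119, 0.2332]
orientation: [-179.8, 0.1, 42.2]
wrist_force: [0.4, -0.5, -1.9]
finger_gap: 0.0255
grasp_force: 29.9
```

Call:
{"method": "drive_tool", "body": {
  "slide": [
    [0.15,-0.15,0],
    [0.3,-0.3,0],
    [0.45,-0.45,0],
    [0.6,-0.6,0],
    [0.7,-0.7,0],
    [0.7,-0.7,0],
    [0.7,-0.7,0]
  ],
  "turn": [0,0,0,0,0,0,0]
}}

```text
t: 29.68
tool_pos: [0.5347, 0.1246, 0.2339]
orientation: [-180.0, 0.1, 41.9]
wrist_force: [0.0, -0.6, -0.5]
finger_gap: 0.0255
grasp_force: 29.9
```

```bash
python3 held.py; python3 - <<'E'
from rect import *
rel(.5402,.1432,.13,42)
s=vision.snapshot("wrist")
for b in((.6065,.202),(.544,.19),(.594,.142)): top("wrist","c",.1,(*b,.025))
rect(s,"tray",.47,.68,.07,.28,.020,.030)
E
```

```text
top 0.0322645054480864 1968 tx -0.011811415586608167 0.014458488843681842
base tx max 0.026006522239381928 ty -0.02692857224336464 0.021485886127259178
t 29.73 pos [0.5348 0.1243 0.2342] [1.800e+02 1.000e-01 4.186e+01] gap 0.0253 gf 29.9 F [-0.1  0.4 -0.7]
slide [0.0666, -0.0417, 0.4167] turn -0.0008 rows 1.7
wrist c 729 circle [607.7 205.7] 13.0 mid [0.6077 0.2058] z 0.1048
wrist c 642 circle [545.6 193.8] 12.9 mid [0.5457 0.1938] z 0.1048
wrist c 636 circle [595.1 145.4] 12.9 mid [0.5953 0.1454] z 0.1047
tray 2372 ((573.327392578125, 177.24240112304688), (130.59942626953125, 130.50537109375), 87.10575103759766) 0.0243152092317373
```

View pics/held.png

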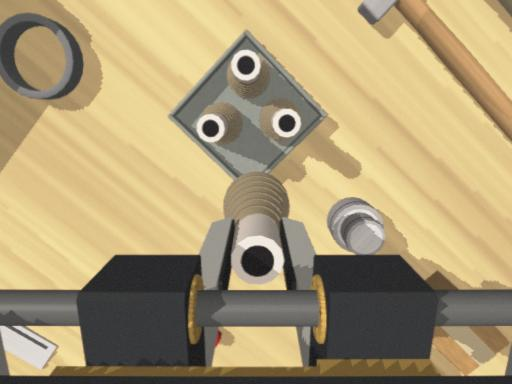

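Looking along the diagonal, the tray is at (247,105), and the held cone's base at (257,195) points at the free near corner. I move over it, lower partway, and check before pressing.

Call:
{"method": "drive_tool", "body": {
  "slide": [
    [0.05,-0.03,0.0],
    [0.071,-0.041,0.0],
    [0.071,-0.041,0.1],
    [0.071,-0.041,0.2],
    [0.071,-0.041,0.3],
    [0.071,-0.041,0.38],
    [0.071,-0.041,0.44],
    [0.071,-0.041,0.467],
    [0.071,-0.041,0.467],
    [0.071,-0.041,0.467]
  ],
  "turn": [0,0,0,0,0,0,0,0,0,0]
}}

```text
t: 31.18
tool_pos: [0.5416, 0.1456, 0.1193]
orientation: [179.9, -0.1, 42.0]
wrist_force: [-0.3, -0.7, -1.5]
finger_gap: 0.0257
grasp_force: 29.9
```

```bash
python3 held.py; python3 - <<'E'
from rect import *
rel(.5412,.1438,.0725,42)
s=vision.snapshot("wrist")
rect(s,"tray",.47,.68,.07,.28,.020,.030)
for b in((.6065,.205),(.545,.193),(.595,.145)): top("wrist","c",.1,(*b,.02))
top("wrist","loose",.15,(.541,.146,.016)); top("top","loose",.15,(.541,.144,.025))
E
```

```text
top 0.032526774783040585 1962 tx -0.011782943130859327 0.01435185559944332
base tx max 0.04205920447789703 ty -0.0267472582681575 0.032848460239436494
t 31.23 pos [0.5416 0.1456 0.1193] [ 1.7993e+02 -1.0000e-01  4.1980e+01] gap 0.0257 gf 29.9 F [-0.5  0.3 -1.6]
slide [-0.0062, 0.0042, 0.1873] turn -0.0001 rows 0.7
tray 3937 ((573.3849487304688, 176.99853515625), (130.71957397460938, 130.40052795410156), 86.95081329345703) 0.024301178408825286
wrist c 1755 circle [607.7 205.7] 13.0 mid [0.6077 0.2056] z 0.1047
wrist c 1541 circle [545.6 193.7] 13.0 mid [0.5456 0.1937] z 0.1047
wrist c 1579 circle [595.2 145.3] 12.9 mid [0.5951 0.1454] z 0.1047
wrist loose 2481 circle [542.3 148.1] 15.2 mid [0.5423 0.1475] z 0.1513Traceback (most recent call last):
  File "<stdin>", line 6, in <module>
  File "go.py", line 14, in top
    print(n,q,len(t),"circle",np.round(c,1),round(r,1),"mid",((t.max(0)+t.min(0))/2)[:2].round(4),"z",np.median(t[:,2]).round(4)); return s
                                                               ~~~~~^^^
    return umr_maximum(a, axis, None, out, keepdims, initial, where)
ValueError: zero-size array to reduction operation maximum which has no identity
```

View pics/held.png

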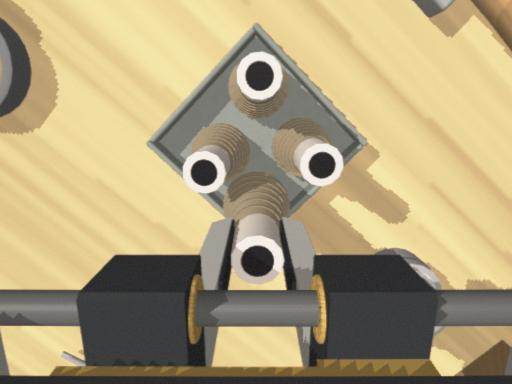

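The base hangs above the free corner at (257,195) between the two neighbours, as planned. Pressing it down gently.

Call:
{"method": "drive_tool", "body": {
  "slide": [
    [-0.006,0.004,0.03],
    [-0.006,0.004,0.06],
    [-0.006,0.004,0.085],
    [-0.006,0.004,0.105],
    [-0.006,0.004,0.12],
    [-0.006,0.004,0.135],
    [-0.006,0.004,0.15],
    [-0.006,0.004,0.16],
    [-0.006,0.004,0.17],
    [-0.006,0.004,0.178],
    [-0.006,0.004,0.178]
  ],
  "turn": [0,0,0,0,0,0,0,0,0,0,0]
}}

```text
t: 32.9
tool_pos: [0.5403, 0.1439, 0.0733]
orientation: [-180.0, 0.0, 42.0]
wrist_force: [-1.1, -0.8, -1.5]
finger_gap: 0.0255
grasp_force: 29.9
```

```bash
python3 held.py; python3 - <<'E'
from rect import *
rel(.5412,.1438,.0725,42)
for b in((.6065,.205),(.545,.197),(.595,.145)): top("wrist","c",.1,(*b,.02))
E
```

```text
top 0.032517556052797936 1960 tx -0.011538662889926218 0.014248472924065333
base tx max 0.04464286213145752 ty -0.044970844551876006 0.044792773175682546
t 32.95 pos [0.5403 0.144  0.0734] [-1.7997e+02  1.0000e-02  4.1980e+01] gap 0.0251 gf 29.9 F [ 0.3 -1.3 -2. ]
slide [0.0022, 0.0028, 0.0036] turn -0.0001 rows 0.0
wrist c 3133 circle [607.7 205.6] 13.1 mid [0.6077 0.2057] z 0.1048
wrist c 2636 circle [545.8 195.5] 13.1 mid [0.546  0.1957] z 0.1047
wrist c 2681 circle [595.1 145.1] 13.1 mid [0.5953 0.1451] z 0.1046
```

Call:
{"method": "drive_tool", "body": {
  "slide": [
    [0,0,0.003],
    [0,0,0.006],
    [0,0,0.008],
    [0,0,0.008],
    [0,0,0.008]
  ],
  "turn": [0,0,0,0,0]
}}

```text
t: 33.72
tool_pos: [0.5407, 0.1439, 0.0723]
orientation: [180.0, -0.0, 42.0]
wrist_force: [-1.6, 1.0, 2.1]
finger_gap: 0.0256
grasp_force: 30.0
```

Call:
{"method": "drive_tool", "body": {
  "slide": [
    [0,0,0],
    [0,0,0],
    [0,0,0],
    [0,0,0],
    [0,0,0],
    [0,0,-0.1],
    [0,0,-0.25],
    [0,0,-0.4],
    [-0.2,0,-0.55],
    [-0.3,0,-0.6],
    [-0.3,0,-0.6],
    [-0.3,0,-0.6]
  ],
  "turn": [0,0,0,0,0,0,0,0,0,0,0,0],
  "fingers": 0
}}

```text
t: 35.22
tool_pos: [0.4849, 0.0939, 0.2208]
orientation: [-180.0, 0.0, 42.0]
wrist_force: [0.4, 0.5, -0.2]
finger_gap: 0.0471
grasp_force: 0.0
```

```bash
python3 - <<'E'
from rect import *
s=vision.snapshot("wrist"); save(s,"w9.png"); rect(s,"tray",.47,.68,.07,.28,.020,.030)
for b in((.6065,.205),(.545,.197),(.595,.145),(.541,.146)): top("wrist","c",.1,(*b,.02))
save(vision.snapshot("side"),"s9.png"); print(manip.get_state()["t"],manip.get_state()["tool_pos"])
E
```

```text
tray 2745 ((573.187744140625, 177.2421112060547), (130.08351135253906, 130.2065887451172), 87.50841522216797) 0.024402856621974778
wrist c 178 circle [602.3 201. ] 10.8 mid [0.6019 0.2008] z 0.1022
wrist c 839 circle [545.7 195.9] 12.9 mid [0.5456 0.196 ] z 0.1047
wrist c 838 circle [594.9 145.1] 12.9 mid [0.595  0.1452] z 0.1047
wrist c 717 circle [539.7 146.5] 12.8 mid [0.5396 0.1467] z 0.1047
35.525 [0.48478079 0.09396002 0.22074014]
```

View pics/w9.png

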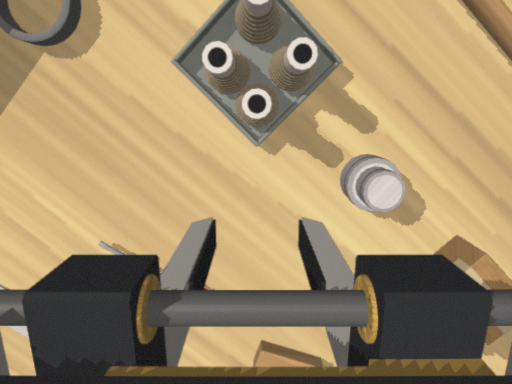

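View pics/s9.png

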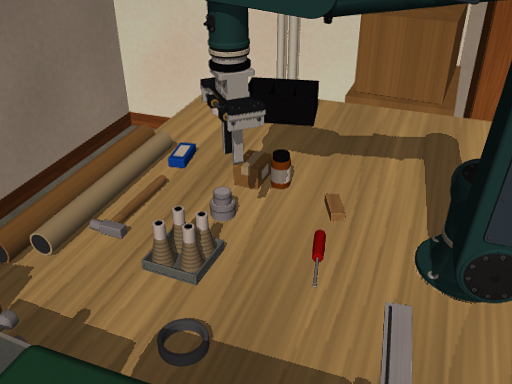

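The last pictures show all four cones upright in the tray around (190,245) with their rims at 104.7 mm. The stack at (222,203) and the jar at (281,168) stand in place, and the gripper is clear.

```bash
python3 -c "
from station import manip; print(manip.finish_job())"
```

```text
the job is handed in; nothing more can be done
None
```

The bench is set and handed in at about 35 s: the tin stack stands midway between carton and tray, the jar about 2 cm clear of the carton's long face, and the cone in the tray's free corner, with everything upright and released.

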